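Refit the return spring on the washed tart press

ROBOT

A 6-joint arm with a two-finger parallel gripper is mounted at the origin on the work surface. World frame = base frame: x ahead of the robot, y to its left, z up, the work surface at z = 0. Lengths are in m, angles in rad, forces in N, time in s.
With the tool pointing down it reaches from about 0.275 to 0.825 m from the base axis. Payload 4.9 kg.
Tool frame: the origin (TCP) lies midway between the tips of the shut fingers; the grasp point (between the pads) lies 19 mm behind it (bot.grip_depth is the distance from the TCP to the grasp point, in m); z points along the fingers, y is the line along which they close (so a half turn about z gives the same grasp; the last joint's range is limited). The gripper opens to 85 mm and grips with 20 to 120 N. Pads are 22 mm wide; open, the fingers measure 114 mm over their backs; the gripper's body (76 mm by 85 mm) begins 54 mm behind the grasp point. The pads swing forward as they close: fully open they stand 13 mm farther back than shut.
Start: joints at [-1.327, 0.326, -0.193, 1.052, 0, 1.437], TCP at [0.203, -0.511, 0.231] pointing down, gripper open.
Joint ranges: [-2.65, 2.65], [-0.97, 1.79], [-1.3, 1.35], [-1.93, 2.1], [-1.47, 1.37], [-3.14, 3.14]. Speed limits (rad/s): [2.57, 2.57, 3.14, 3.14, 3.14, 3.14].

INTERFACE

Orientations are given as a unit quaternion [w, x, y, z].
In Python, from cell import bot gives the robot as it stands. Calls block until the motion is done:
- bot.move_pose(position, orientation): joint-space move of the TCP to a pose.
- bot.move_linear(position, speed=0.15, rotation=None, until_force=None): straight line of the TCP; rotation=None keeps the orientation; speed is the mean speed in m/s. With until_force (N) it stops when the force on the tool has changed by that much, and returns True; else False.
- bot.goto_joints(angles): joint-space move.
- bot.set_gripper(opening, grasp_force=None): opening from 0.0 (shut) to 1.0 (fully open); grasp_force is the grip in N (None keeps the last); returns when the fingers have stopped.
- bot.wait(seconds).
- bot.solve_ik(position, orientation): joint angles nearest the present ones, or None.
- bot.camera(name): name is "scene" or "side" or "wrist"; returns the picture (480x640x3 uint8, red, green, blue); there is no depth.
- bot.calibration(name): a dict with "mtx" (3x3 intrinsics, pixels), "k1" (the pictures are not rectified: a ray, as slopes to the right and down, at radius r is drawn at 1 + k1 r^2 times it, then the intrinsics apply), "extrinsics" (4x4, takes a point from world to camera coordinates); the wrist camera has in their place "hand_eye" (4x4, takes a point from camera to tool coordinates, whose origin is the TCP and whose axes are the flange's). Camera axes: x right, y down, z forward; pixel columns grow to the right and rows downward; lengths in m; the calibration is good to about 2 mm. A picture is of the moment at which its call begins: read the wrist's pose just before it. calibration takes no time and is no camera call.
A pose or a line that the arm cannot do raises bot.PlanningError and nothing moves.
- bot.close_job(): hands the job in; it is judged then, once.
Trained networks look in the newest picture that a camera, given by its name, has taken for a name from the list of things; names that differ only in an ending like _2 or _b are one class to them, and where a whole thing is asked for, a point or a joint stands for the part that bears it (a point fixed in the world has none). Each returns a list of dicts, best first, with "confidence" (0 to 1); they miss things now and then, are a little off and sometimes report something else, mostly with a low value. They report only what shows in the picture. A call takes as long as a camera call.
- bot.search_frame(camera, thing): "bbox" ([left, top, width, height] in pixels, round what is visible of it).
Readings, each from a call of its own:
- bot.read_clock(): time.
- bot.read_joint_positions(): joint angles.
- bot.read_joint_vel(): joint speeds.
- bot.read_joint_efforts(): joint torques, N m.
- bot.read_position(): TCP position.
- bot.read_tool_rot(): TCP orientation.
- bot.read_ft_force(): force on the tool from outside, world axes, zero at the start.
- bot.read_moment(): the same for the moment, N m.
- bot.read_gripper_width(): opening from 0.0 (shut) to 1.0 (fully open).
- bot.read_finger_force(): force on a finger pad.
Only numpy, scipy, OpenCV 4.12 (cv2) and the standard library are available. Lean on these libraries where they do the work, as an engineer would, in place of code of your own. Each camera call takes 0.05 s, during which the arm holds its last target. There are 200 camera calls.

TASK

Pick up the long coil spring, thread it upright over the tall guide rod of the hand press base and lower it until its bottom coil rests on the round seat at the rod's foot; keep hold of it until it is down, then let go. Leave the short coil spring standing where it is.

Things in the scene. Friction and masses are not known exactly. Their poses are not given: they have to be found in the camera images.
- long_spring: The long compression spring: dark steel wire 5 mm thick, closed flat ends, 90 mm long, 42 mm outside and 32 mm inside diameter, about 110 g, rigid for this job. Stands on end on the table. Origin on its axis at mid-height (45 mm from either end), z along its axis; yaw does not matter. Grip it round the outside near its top.
- short_spring: The short spring: same wire and diameters, only 45 mm long, standing on end on the table. Not wanted. Origin on its axis at mid-height (22.5 mm from either end), z along its axis. Near the springs also stands a plain thin-walled steel pastry ring, 44 mm across and 60 mm tall. These three stand in any order, at least 35 mm apart edge to edge.
- press_base: Press base, fixed: aluminium plate 120 (x) by 270 (y) by 20 mm thick, origin at the centre of its underside, z up. The guide rod stands at y -70 mm; a stop stub 24 mm across, 32 mm tall, without a seat, at y +12 mm; the lever's pivot cheeks, 95 mm above the table, at y +100 mm. The raised lever leans to +y and ends in a blue ball 268 mm above the table at y +165 mm.
- rod_seat (a point): Centre of the upper face of the seat, on the rod's axis; z up along the rod. The seat is a flat flange 64 mm across, its face 26 mm above the table. The rod is steel, 16 mm across, and ends 72 mm above the seat, the last 8 mm tapering to 8 mm across. The fitted long spring's middle is 45 mm above this point; it has 8 mm of play all round. Should a coil catch, lift a little, twist and lower again.

How it is judged:
By the outcome, as a careful person would: the job done as asked, in the order asked, and still so for the second after the job is handed in, with the robot touching nothing.
It also fails if it takes over 38 s, if anything falls off the work surface, if the arm or the gripper's body presses on something with over 40 N, if the wrist force passes 120 N, or if a joint passes its speed limit or range.

## Working session

There is one attempt and no reset: what is moved stays moved. The work goes in short steps, each a Python script; the robot and the scene stay as the last script left them, time stands still between calls to the robot, and variables do not carry over. Pictures are saved under pics/ and viewed, at most 10 in all, crops included, and the job is handed in when it is done.

```bash
mkdir -p pics; python3 - <<'E'
from cell import bot
import cv2, numpy as np
ims=[]
for c in ["scene","side"]:
    im=bot.camera(c); cv2.imwrite(f"pics/{c}0.png",im[:,:,::-1])
    for t in ["long_spring","short_spring","press_base"]:
        print(c,t,[(np.round(d["bbox"]).tolist(),round(d["confidence"],2)) for d in bot.search_frame(c,t)])
    k=bot.calibration(c); print(k["mtx"].tolist(),k["k1"],np.round(k["extrinsics"],3).tolist())
print(bot.read_clock())
print(bot.calibration("wrist"),bot.read_tool_rot())
E
```

```text
scene long_spring [([248.0, 171.0, 18.0, 50.0], 0.91)]
scene short_spring [([205.0, 248.0, 29.0, 30.0], 0.75)]
scene press_base [([332.0, 214.0, 253.0, 148.0], 0.59)]
[[504.7898140251257, 0.0, 317.46473655395283], [0.0, 504.7898140251257, 239.9458787230705], [0.0, 0.0, 1.0]] -0.001796710275992021 [[-0.435, 0.9, -0.015, 0.267], [0.635, 0.296, -0.714, -0.295], [-0.638, -0.32, -0.7, 1.253], [0.0, 0.0, 0.0, 1.0]]
side long_spring [([379.0, 185.0, 24.0, 64.0], 0.74)]
side short_spring [([283.0, 199.0, 27.0, 31.0], 0.72)]
side press_base [([120.0, 260.0, 217.0, 198.0], 0.71)]
[[617.5224405397721, 0.0, 315.2299296151857], [0.0, 617.5224405397721, 243.04911574945552], [0.0, 0.0, 1.0]] -0.17398694333105055 [[-0.938, -0.346, 0.019, 0.496], [-0.206, 0.515, -0.832, 0.194], [0.278, -0.784, -0.554, 0.763], [0.0, 0.0, 0.0, 1.0]]
0.4
{'mtx': array([[333.2619877 ,   0.        , 316.81865296],
       [  0.        , 333.2619877 , 243.41813751],
       [  0.        ,   0.        ,   1.        ]]), 'k1': -0.024675767446442985, 'hand_eye': array([[-1.33587215e-03, -9.58359259e-01, -2.85562158e-01,
         7.28404964e-02],
       [ 9.99999020e-01, -1.16092851e-03, -7.81911211e-04,
        -1.46512859e-03],
       [ 4.17834599e-04, -2.85562922e-01,  9.58359871e-01,
        -1.43089470e-01],
       [ 0.00000000e+00,  0.00000000e+00,  0.00000000e+00,
         1.00000000e+00]])} [-1.29717284e-04  9.82210011e-01  1.87785722e-01 -1.64817244e-05]
```

View pics/scene0.png

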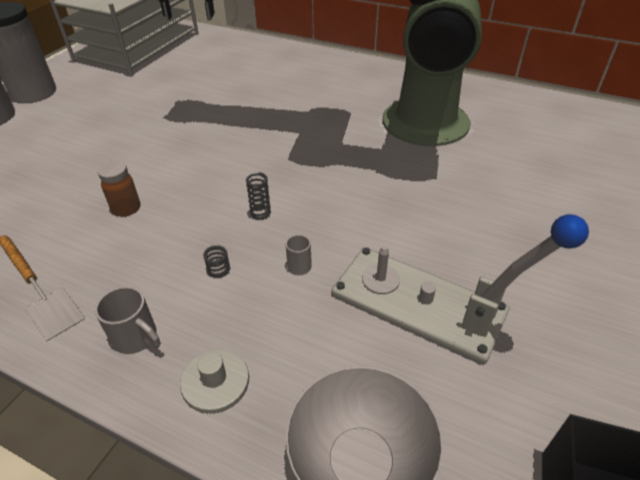

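View pics/side0.png

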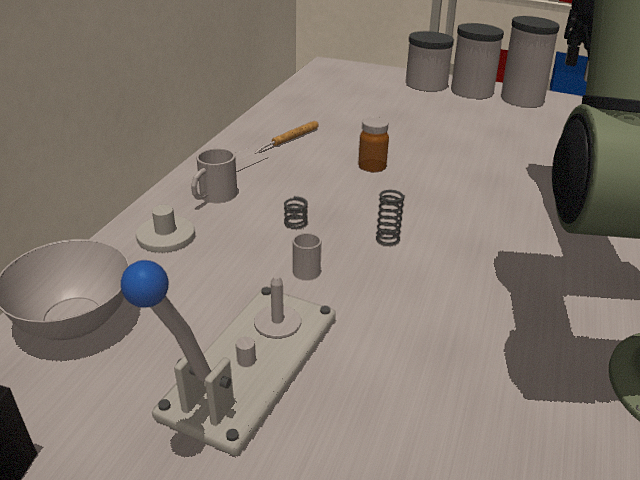

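The scene picture shows the long spring at (258,196), the short one at (217,262), the ring at (299,255), and the rod tip at (383,250) with the seat at (381,279). The side picture shows the long spring at (390,218), the rod tip at (277,279) and the seat at (277,321). The network boxes agree with this.

```bash
cat > h.py <<'E'
from cell import bot
import cv2, numpy as np
from scipy.optimize import least_squares
from scipy.spatial.transform import Rotation as R
def cam(c):
    k=bot.calibration(c)
    if c=="wrist":
        q=bot.read_tool_rot(); T=np.eye(4); T[:3,:3]=R.from_quat(np.roll(q,-1)).as_matrix(); T[:3,3]=bot.read_position()
        E=np.linalg.inv(T@k["hand_eye"])
    else: E=k["extrinsics"]
    return k["mtx"],k["k1"],np.array(E)
def proj(C,p):
    K,k1,E=C; q=E[:3,:3]@np.asarray(p)+E[:3,3]; s=q[:2]/q[2]; s=s*(1+k1*(s@s)); return K[:2,:2]@s+K[:2,2]
def tri(obs): # [(C,uv)]
    f=lambda p: np.concatenate([proj(C,p)-uv for C,uv in obs])
    r=least_squares(f,[.4,-.1,.05]); return r.x, r.fun
def onz(C,uv,z):
    return least_squares(lambda p: proj(C,[*p,z])-uv,[.4,-.1]).x
def down(yaw): # tool z down, tool y (closing line) at angle yaw from world y
    return np.roll((R.from_euler('z',yaw)*R.from_euler('x',np.pi)).as_quat(),1)
E
python3 - <<'E'
from h import *
S,D=cam("scene"),cam("side")
for n,a,b in [("long top",(257.5,179),(391,195)),("long bot",(260,212),(388,240)),("rod tip",(383,250),(277.5,279)),("seat",(381,279),(277.5,321)),("short bot",(217.5,270),(296,222.5)),("ring bot",(299,265),(307,272)),("ball",(570,231),(145,284)),("stub top",(428,287),(245,342))]:
    p,r=tri([(S,a),(D,b)]); print(n,p.round(4),r.round(1))
E
```

```text
long top [ 0.4714 -0.1939  0.0893] [-0.2 -0.7 -0.4  0.6]
long bot [ 0.4693 -0.1986  0.001 ] [ 0.1  0.2  0.1 -0.1]
rod tip [0.5512 0.0864 0.0935] [-0.6 -1.1 -0.7  0.8]
seat [0.5514 0.0886 0.024 ] [-0.5 -0.9 -0.6  0.6]
short bot [ 6.356e-01 -1.903e-01  4.000e-04] [-0.4 -0.8 -0.5  0.7]
ring bot [ 0.5647 -0.0612  0.0012] [-0.  -0.1 -0.   0.1]
ball [0.5733 0.3228 0.2477] [-0.5 -0.9 -0.6  0.5]
stub top [0.5599 0.1695 0.0522] [-0.5 -0.8 -0.5  0.5]
```

```bash
python3 - <<'E'
from h import *
print(bot.grip_depth)
bot.move_pose([0.47,-0.196,0.20],down(0)); C=cam("wrist"); im=bot.camera("wrist")
print([(np.round(d["bbox"]).tolist(),round(d["confidence"],2)) for d in bot.search_frame("wrist","long_spring")])
im=im.copy()
for z in (0,.0875):
    P=[proj(C,[.4705+.0185*np.cos(t),-.196+.0185*np.sin(t),z]) for t in np.linspace(0,6.28,40)]
    cv2.polylines(im,[np.int32(P)],True,(255,0,0) if z else (0,255,0))
cv2.imwrite("pics/w1.png",im[:,:,::-1]); cv2.imwrite("pics/w1raw.png",bot.camera("wrist")[:,:,::-1]); print(bot.read_clock(),bot.read_position(),bot.read_joint_positions().round(2) )
E
```

```text
0.0187
[([292.0, 194.0, 52.0, 68.0], 0.87), ([0.0, 68.0, 100.0, 136.0], 0.74)]
2.0833 [ 0.46978863 -0.19695822  0.20006579] [-0.54  0.28 -0.35  0.95 -0.    2.6 ]
```

View pics/w1.png

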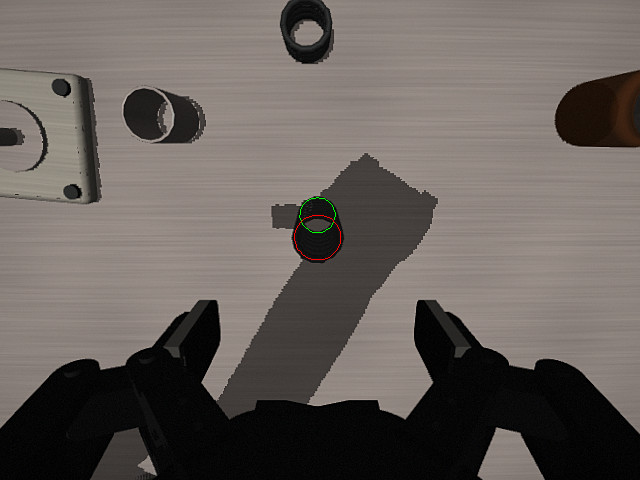

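The wrist picture shows the long spring at (318,237), and my projected outline matches it to a pixel or two. I'll grasp it with the wrist turned half round, because the current yaw would run out of joint 6 range at the rod.

```bash
python3 - <<'E'
from h import *
q=down(np.pi); x,y=.4705,-.196
bot.move_pose([x,y,.15],q); print(bot.read_joint_positions().round(2),bot.read_clock())
print(bot.move_linear([x,y,.050],speed=.12,until_force=12))
bot.set_gripper(0.2,grasp_force=40)
print(bot.read_gripper_width(),bot.read_finger_force(),bot.read_position(),bot.read_ft_force())
C=cam("wrist"); cv2.imwrite("pics/w2.png",bot.camera("wrist")[:,:,::-1])
bot.move_linear([x,y,.10],speed=.1)
print(bot.read_gripper_width(),bot.read_finger_force(),bot.read_ft_force(),bot.read_clock(),bot.read_position())
cv2.imwrite("pics/w3.png",bot.camera("wrist")[:,:,::-1])
s=bot.camera("side")[100:350,250:550]; t=bot.camera("scene")[80:330,150:450]
cv2.imwrite("pics/s3.png",cv2.resize(np.hstack([s,t]),None,fx=1.33,fy=1.33)[:,:,::-1])
E
```

```text
[-0.54  0.33 -0.42  0.83  0.   -0.54] 4.7333
False
0.4857721849118242 39.89214789122343 [ 0.47087639 -0.1962564   0.05061164] [-1.79165011 -0.30765938  5.29232977]
0.4786464379969851 40.379301868379116 [ 0.14476184 -0.00566912 -1.04711456] 6.8917 [ 0.47017035 -0.19580181  0.09957902]
```

View pics/w3.png

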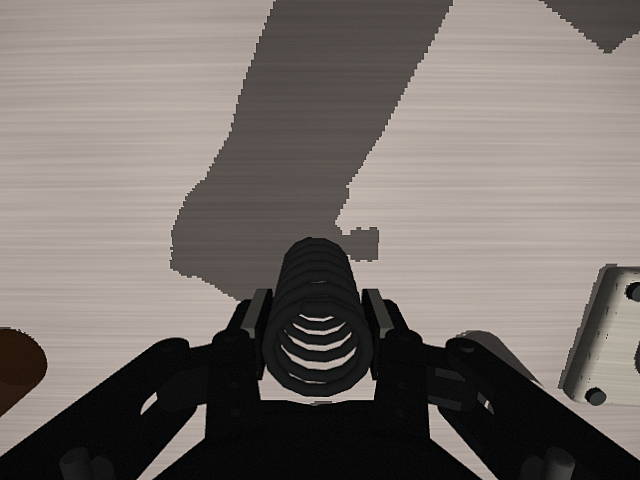

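View pics/s3.png

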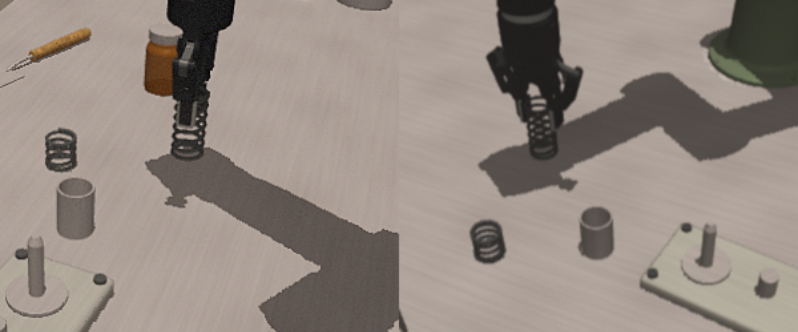

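```bash
python3 - <<'E'
from h import *
C=cam("wrist"); x,y,z=bot.read_position()
im=cv2.imread("pics/w3.png")
for zz in (z+.0394-.0025, z+.0394-.0875):
    for r in (.021,.016):
        P=[proj(C,[x+r*np.cos(t),y+r*np.sin(t),zz]) for t in np.linspace(0,6.28,40)]
        cv2.polylines(im,[np.int32(P)],True,(0,0,255) if r>.02 else (0,255,0))
a=im[200:420,200:440]
bot.move_linear([.4705,-.196,.19],speed=.2); bot.move_linear([.55,.0,.20],speed=.2)
C=cam("wrist"); im=bot.camera("wrist").copy(); im=im[:,:,::-1].copy()
for p,zz,r in ((.0870,.098,.004),(.0870,.026,.032),(.0870,.09,.008)):
    P=[proj(C,[.5512+r*np.cos(t),p+r*np.sin(t),zz]) for t in np.linspace(0,6.28,40)]
    cv2.polylines(im,[np.int32(P)],True,(0,0,255))
cv2.imwrite("pics/w4.png",np.hstack([cv2.resize(a,(393,360)),im[100:460,240:640]]))
print(bot.read_clock(),bot.read_position(),bot.read_finger_force(),bot.read_gripper_width(),bot.read_tool_rot())
E
```

```text
8.9 [ 0.54954414 -0.0008825   0.19976535] 40.40681205689907 0.4813305304068191 [-3.38088251e-04  6.68990411e-04  9.99999710e-01 -1.32749202e-04]
```

View pics/w4.png

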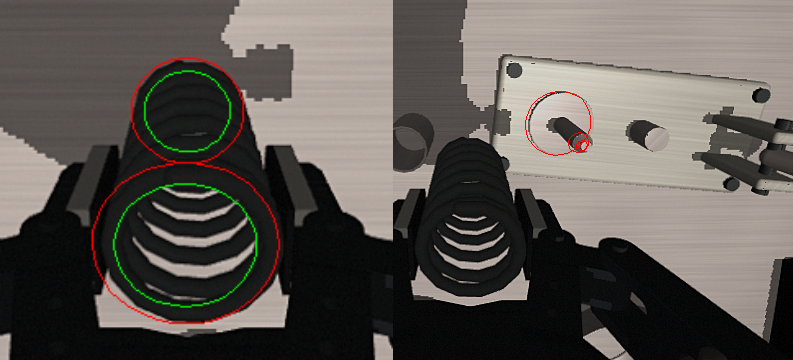

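```bash
python3 - <<'E'
from h import *
bot.wait(.1)
C=cam("wrist"); im=bot.camera("wrist")[:,:,::-1]
print([proj(C,[.5512,.087,z]).round(1) for z in (.098,.026)], proj(C,[.5502,.089,.098]).round(1))
c=im[180:270,360:460]; cv2.imwrite("pics/w5.png",cv2.resize(c,None,fx=6,fy=6,interpolation=cv2.INTER_NEAREST))
S=bot.camera("scene")
E
```

```text
[array([429.1, 245.1]), array([405.3, 223.7])] [431.8 243.8]
```

View pics/w5.png

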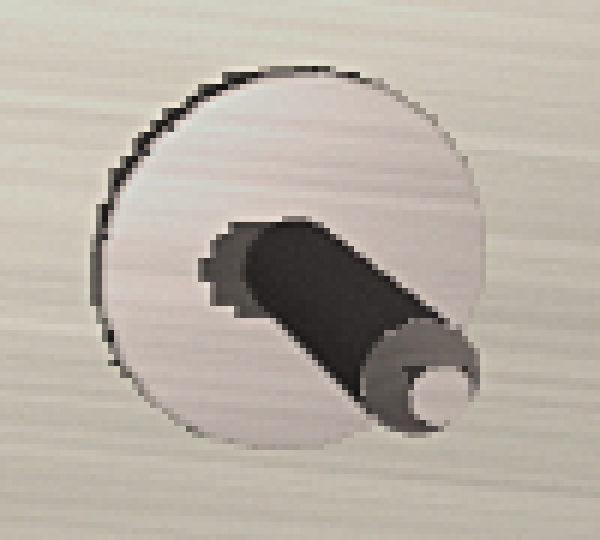

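The close-up shows the rod tip at full-image (433.7,246.2) and the seat centre at (409.2,223.2). Both are about 4 px to the +y side of my estimate, so I'll correct for that and insert with a force guard.

```bash
python3 - <<'E'
from h import *
C=cam("wrist")
a=onz(C,(433.7,246.2),.098); b=onz(C,(409.2,223.2),.026); print(a,b)
# offset of read TCP vs commanded is small; target mean of both
x,y=(a+b)/2; print(x,y)
assert abs(x-.551)<.006 and abs(y-.089)<.006
bot.move_linear([x,y,.20],speed=.12); bot.wait(.2); p=bot.read_position(); print(p)
x2,y2=x+(x-p[0]),y+(y-p[1])
f0=bot.read_ft_force()
hit=bot.move_linear([x2,y2,.11],speed=.06,until_force=6); print(hit,bot.read_position(),bot.read_ft_force()-f0,bot.read_clock())
s=bot.camera("side")[150:400,150:450]; t=bot.camera("scene")[120:370,230:530]
cv2.imwrite("pics/s6.png",cv2.resize(np.hstack([s,t]),None,fx=1.33,fy=1.33)[:,:,::-1])
E
```

```text
[0.55228106 0.09087353] [0.550921   0.09097226]
0.5516010303538647 0.0909228909402456
[0.55166943 0.09021867 0.20001434]
False [0.5518299  0.0916447  0.11038289] [ 0.58390282 -0.50382912  0.75494194] 11.8583
```

View pics/s6.png

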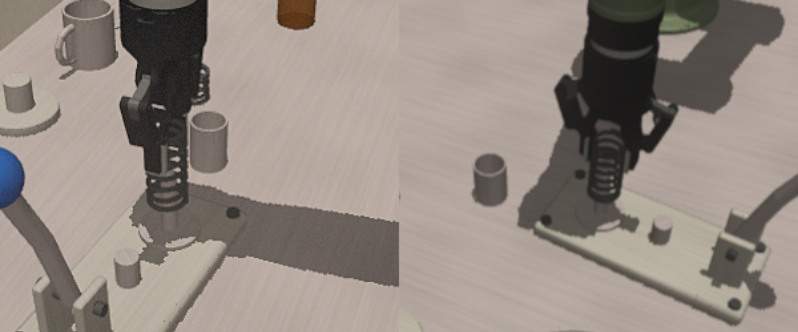

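Both views show the spring over the rod, with the rod visible below the bottom coil. I'll lower it until it touches the seat.

```bash
python3 - <<'E'
from h import *
x,y=.5516,.0905
hit=bot.move_linear([x,y,.070],speed=.04,until_force=8); p=bot.read_position(); print(hit,p,bot.read_ft_force(),bot.read_clock())
if hit and abs(p[2]-.0766)<.005:
    bot.set_gripper(0.85); bot.wait(.3); print(bot.read_ft_force(),bot.read_gripper_width())
    p=bot.read_position()
    bot.move_linear([p[0],p[1],.20],speed=.12); bot.move_linear([.46,-.02,.24],speed=.2)
    print(bot.read_clock())
s=bot.camera("side")[150:400,150:450]; t=bot.camera("scene")[120:370,230:530]
cv2.imwrite("pics/s7.png",cv2.resize(np.hstack([s,t]),None,fx=1.33,fy=1.33)[:,:,::-1])
E
```

```text
True [0.55148262 0.09007822 0.07628908] [ 0.01618005 -0.99848068  5.54359909] 12.75
[-0.10476934 -0.31202326 -0.80127363] 0.8521326715106189
15.5333
```

View pics/s7.png

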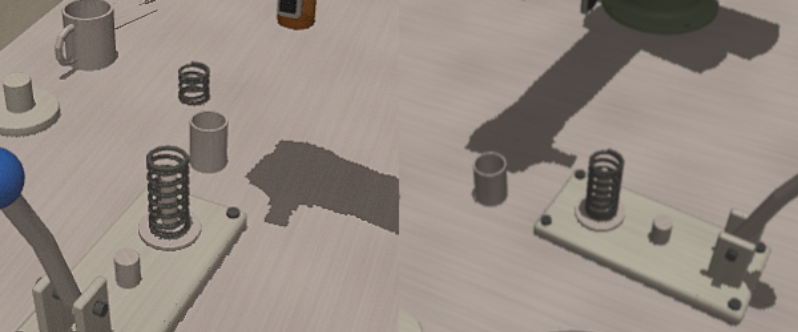

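The spring stands upright on the seat around the rod, the short spring and the ring haven't moved, and the arm is clear.

```bash
python3 -c "
from cell import bot
print(bot.close_job())"
```

```text
the job is handed in; nothing more can be done
None
```

The long spring is threaded over the guide rod and resting upright on its seat, released only once it was down; the short spring was left where it stood, and I handed the job in at about 15.6 s.

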